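Ready the frying pot: lid off, clip-on thermometer onto the rim

TASK

Get the empty pot ready for deep-frying: first lift its lid off and lay it flat, knob up, in the middle of the cold griddle on the other burner. Then squeeze the clip of the cooking thermometer to take it off the rim of the steel jar, and clip it upright onto the pot's rim, pushed fully down, with its stem hanging inside the pot and its orange lever outside. Leave the pot and the griddle where they stand, keep the jar standing, and do not disturb the bowl, matchbox, teaspoon or spice jars.

Things in the scene. Friction and masses are not known exactly. Their poses are not given: they have to be found in the camera images.
- pot: Empty straight-sided aluminium pot, loose, 1.1 kg, on the support of one burner (left or right varies). Outer diameter 176 mm, height 90, wall 3, floor 4. Origin: centre of its underside, z up. Ear handles at its +y and -y sides, 60 mm wide, reaching 117 mm from the axis, 62 to 75 mm up; the rim at its -x side (facing the robot within 0.35 rad) is free.
- pot_rim (a point): Centre of the pot's mouth, level with the top of its plain rim, 90 mm above the pot's origin.
- lid: Low-domed aluminium lid, 184 mm across, 0.26 kg, loose, black knob on top. Origin: centre of its underside, z up. A lip 162 mm across fills the lowest 5 mm; the flange above it rests on the pot's rim, so on the pot the origin is 85 mm above the pot's. Dome top 14 mm above the origin; knob 30 mm in diameter from 33 to 46 mm, on a 14 mm neck, top at 49 mm.
- lid_knob (a point): On the lid's axis in the thick part of the knob, 40 mm above the lid's origin: the height to grip.
- griddle: Flat black iron griddle (tawa), a disc 244 mm across, 8 mm thick, cold, loose, 1 kg, on the other burner's support; its bar handle points along its -x (towards the robot) and ends 236 mm from the centre. Origin: centre of its underside, z up; its flat top, 8 mm above, is free for the lid.
- thermometer: Clip-on cooking thermometer, 74 g, loose, at first clipped upright on the jar's rim, stem inside, orange lever outside. Origin: top of the clip's slot (where a rim seats) on the face of the fixed inner jaw; z up, x across the wall outward to the moving jaw and lever. White head: x -14 to 5, y -15 to 15, z 6 to 58 mm. Fixed jaw: x -4 to 0, 14 mm wide, down to z -23 mm.
- clip_grip (a point): Where to pinch the thermometer from above, across its x: one finger on the head's -x face, one on the lever. At x -1.75, z 40 mm of the thermometer: midway between head face (x -14) and lever once squeezed (x 10.5, upright; then 24.5 mm wide in all). At rest the lever leans out to x 22 here (36 mm wide). Nothing stands higher than 18 mm above this point.
- stem_tip (a point): Lower end of the thermometer's stem (4 mm thick, upright at x -9 mm), 74 mm below the thermometer's origin.
- lever (a joint): Angle of the sprung lever (rad), hinged about y at x 9, z 16 mm of the thermometer, 22 mm wide: 0 jaws shut on nothing, 0.06 to 0.1 clipped on a wall, 0.45 fully squeezed, at its stop (takes 12 N at the grip). Squeezed, the moving jaw swings out: the slot is 12 mm wide at its top, 15 mm at the mouth 16 mm lower. Let go, the spring shuts the jaw with 5 N.
- jar: Straight round steel utensil jar, loose (0.3 kg), open at the top, outer diameter 68 mm, wall 3 mm, height 95 mm. Origin: centre of its underside, z up. The thermometer sits on its rim at its +x side.
- lentil_bowl: Small steel bowl with lentils, 87 mm across, 38 mm high, behind the jar: not to be disturbed. Origin: centre of its underside.
- matchbox: Matchbox, 36 x 54 x 15 mm, near the front edge of the stove: not to be disturbed. Origin: centre of its underside.
- teaspoon: Steel teaspoon, 130 mm long, near the front edge of the stove: not to be disturbed. Origin: under its middle.
- spice_jar_a: Glass spice jar with black cap, 41 mm across, 105 mm tall, at the back of the stove: not to be disturbed. Origin: centre of its underside.
- spice_jar_b: Another such spice jar, at the stove's front right corner: not to be disturbed. Origin: centre of its underside.

How it is judged:
On the way:
1. the lid lies flat, knob up, on the griddle and is let go (horizontal distance between lid and griddle below 0.045 m and z of lid in the frame of griddle between 0.003 and 0.015 m and angle between lid's own z axis and vertical below 0.08 rad and contact force between the fingers and lid below 0.1 N), for 0.2 s.
At the end, for the whole second after the job is handed in: Lid flat, knob up, on the griddle within 45 mm of its centre. Thermometer clipped on the pot's rim: seated within 4 mm, 78-90 mm from the pot's axis, stem tip under 82 mm from it, upright to 0.15 rad, lever 0.03-0.2, gripping over 3 N. Pot level, jar upright to 0.15 rad, all still (horizontal distance between lid and griddle below 0.045 m and z of lid in the frame of griddle between 0.003 and 0.015 m and angle between lid's own z axis and vertical below 0.08 rad and linear speed of each of lid, thermometer, pot below 0.02 m/s and z of thermometer in the frame of pot_rim between -0.004 and 0.004 m and horizontal distance between thermometer and pot between 0.078 and 0.09 m and horizontal distance between stem_tip and pot below 0.082 m and angle between each of thermometer, jar's own z axis and vertical below 0.15 rad and value of joint lever between 0.03 and 0.2 rad and contact force between thermometer and pot above 3 N and angle between pot's own z axis and vertical below 0.06 rad); the robot touches nothing.
It fails at once if the pot is pushed more than 30 mm from where it stood (distance of pot from where it was at the start of the episode above 0.03 m).
It fails at once if the griddle is pushed more than 30 mm from where it stood (distance of griddle from where it was at the start of the episode above 0.03 m).
It fails at once if the jar is knocked over (angle between jar's own z axis and vertical above 0.6 rad).
It fails at once if the bowl, matchbox, teaspoon or a spice jar is moved more than 30 mm, or a bowl or spice jar tipped (distance of any of lentil_bowl, matchbox, teaspoon, spice_jar_a, spice_jar_b from where it was at the start of the episode above 0.03 m or angle between any of lentil_bowl, spice_jar_a, spice_jar_b's own z axis and vertical above 0.3 rad).
It also fails if it takes over 54 s, if anything falls off the work surface, if the arm or the gripper's body presses on something with over 40 N, if the wrist force passes 120 N, or if a joint passes its speed limit or range.

ROBOT

A 6-joint arm with a two-finger parallel gripper is mounted at the origin on a cart in front of the work surface, level with it; the furniture and walls round the work are solid. World frame = base frame: x ahead of the robot, y to its left, z up, the work surface at z = 0. Lengths are in m, angles in rad, forces in N, time in s.
With the tool pointing down it reaches from about 0.4 to 0.825 m from the base axis. Payload 7 kg.
Tool frame: the origin (TCP) lies at the very end of the fingers, on their centre line; the grasp point (between the pads) lies 19 mm behind it; z points along the fingers, y is the line along which they close (so a half turn about z gives the same grasp; the last joint's range is limited). The gripper opens to 88 mm and grips with 3 to 60 N. Pads are 19 mm wide; open, the fingers measure 130 mm over their backs; the gripper's body (78 mm by 193 mm) begins 47 mm behind the grasp point.
Start: joints at [-0.974, 0.359, 0.012, 0, -1.224, -0.288], TCP at [0.205, -0.643, 0.227] pointing down, gripper open.
Joint ranges: [-3.07, 3.07], [-1.43, 2.12], [-1.02, 1.25], [-3.03, 1.67], [-3.05, -0], [-3.03, 3.03]. Speed limits (rad/s): [2.39, 2.39, 3.01, 3.14, 3.14, 3.14].

INTERFACE

Orientations are given as [roll, pitch, yaw] about the fixed x, y, z axes, in that order (R = Rz(yaw) Ry(pitch) Rx(roll)).
In Python, from station import arm gives the robot as it stands.
- The arm moves only by the tool step_arm, never from a script. Its argument "rows" is a list of rows, each a list of 5 numbers: the shift along the world's x, y, z in m, then the turn about the world's z in rad, then the finger opening in m, from 0 to 0.0876. In form: [[x, y, z, spin, gripper], ...]. A call has 1 to 20 rows; each row is the pose to reach, as a shift and turn from the pose commanded when the call began; what a row does not reach only later rows make up. A row lasts 1/10 s, in which the tool goes at most 50 mm and 8.59 degrees, less where a joint would pass 70% of its speed; a pose out of reach is approached as far as the arm can. A call with a gripper value outside its range is refused whole. The fingers move at their own pace and stop on an object; "newtons" is the grip in N (left out, the last holds). Time passes only in rows, so rows that repeat a pose let the fingers close. It gives the time, the measured TCP pose, the force, the opening and the grip force at its end, in the units of the state.
- arm.get_state(): the state, without advancing time (a new reading comes with each control period).
- arm.grab_frame(name): name is "scene" or "top" or "wrist"; returns a dict with "color" (384x512x3 uint8, blue, green, red), "vfov" (degrees; the focal length in pixels is half the picture's height over the tangent of half this angle, whatever the lens; pixels are square), "cx", "cy" (the principal point, pixels), "rvec" (rotation vector, rad) and "tvec" (3), from world to camera coordinates, as OpenCV has them. Camera axes: x right, y down, z forward; pixel columns grow to the right and rows downward; lengths in m; the calibration is good to about 2 mm. The wrist camera is an equidistant fisheye: a pixel r from the principal point sees the ray r / f radians off the axis. A picture is of the moment at which its call begins. There is no depth.
- arm.job_done(): hands the job in; it is judged then, once.
The state is a dict: "t": time; "q": joint angles; "qd": joint speeds; "joint_efforts": joint torques, N m; "eef_pos": TCP position; "ee_rot": TCP orientation; "force": force on the tool from outside, world axes, zero at the start; "moment": the same for the moment, N m; "width": finger opening in m; "gripper_force": force on a finger pad.
Only numpy, scipy, OpenCV 4.12 (cv2) and the standard library are available. Lean on these libraries where they do the work, as an engineer would, in place of code of your own. Each camera call takes 0.05 s, during which the arm holds its last target. There are 200 camera calls.

## Working session

There is one attempt and no reset: what is moved stays moved. The work goes in short steps, Python scripts to look and compute and a tool call to move; the robot and the scene stay as the last step left them, time stands still between calls to the robot, and variables do not carry over. Pictures are saved under pics/ and viewed, at most 10 in all, crops included, and the job is handed in when it is done.

Besides the shell and the picture viewer there is one more tool, called by a JSON object that holds its "op" and its "data", one argument or row to a line. step_arm: Moves the arm, as the interface text tells. Its arguments: {"type":"object","properties":{"rows":{"type":"array"},"newtons":{"type":"number"}},"required":["rows"]}

```bash
mkdir -p pics
cat > h.py <<'E'
import numpy as np, cv2
from station import arm
def save(n,fn):
    f=arm.grab_frame(n); cv2.imwrite(fn,f["color"]); np.save(fn+".npy",f,allow_pickle=True); return f
def load(fn): return np.load(fn+".npy",allow_pickle=True).item()
def ray(f,u,v,fish=False):
    F=f["color"].shape[0]/2/np.tan(np.radians(f["vfov"])/2)
    a=np.array([u-f["cx"],v-f["cy"]],float)/F
    if fish:
        r=np.hypot(*a); d=np.array([*(a/max(r,1e-9)*np.sin(r)),np.cos(r)])
    else: d=np.array([*a,1.])
    R=cv2.Rodrigues(np.array(f["rvec"],float))[0]; t=np.array(f["tvec"],float).ravel()
    return -R.T@t, R.T@d/np.linalg.norm(d)
def onz(f,u,v,z,fish=False):
    o,d=ray(f,u,v,fish); return o+d*(z-o[2])/d[2]
def proj(f,P,fish=False):
    F=f["color"].shape[0]/2/np.tan(np.radians(f["vfov"])/2)
    R=cv2.Rodrigues(np.array(f["rvec"],float))[0]; c=R@np.array(P,float)+np.array(f["tvec"],float).ravel()
    if fish:
        r=np.hypot(c[0],c[1]); th=np.arctan2(r,c[2]); return np.array([f["cx"]+F*th*c[0]/r,f["cy"]+F*th*c[1]/r])
    return np.array([f["cx"]+F*c[0]/c[2],f["cy"]+F*c[1]/c[2]])
E
python3 - <<'E'
from h import *
s=arm.get_state();print(s)
for n in("top","scene"):
    f=save(n,f"pics/{n}0.png");print(n,f["vfov"],f["cx"],f["cy"],ray(f,256,192))
E
```

```text
{'t': 0.0, 'q': array([-9.73927599e-01,  3.59377750e-01,  1.10468295e-02, -3.26485298e-04,
       -1.22410416e+00, -2.88121677e-01]), 'qd': array([-0.00133998,  0.0001393 , -0.00029156,  0.00056533, -0.00012533,
        0.00021595]), 'joint_efforts': array([-2.50326171e-03, -5.82717633e+01,  2.93052560e+01,  6.99668258e+00,
        6.67315442e-03, -2.11327315e-04]), 'eef_pos': array([ 0.2049366 , -0.642618  ,  0.22562763]), 'ee_rot': array([ 3.13993424e+00, -1.71430579e-04, -2.83295665e+00]), 'force': array([-1.00312151, -1.10673398,  0.50483914]), 'moment': array([-0.02145236,  0.0187465 , -0.03595919]), 'gripper_force': 0.0, 'width': 0.08784607175395495}
top 54.342216256289475 249.19600740708967 186.3458803595566 (array([0.4191988 , 0.12465833, 1.0208436 ]), array([ 0.08668387, -0.01707454, -0.99608954]))
scene 56.83839624895172 259.96782641682086 196.4491451447933 (array([ 0.16432844, -0.54052592,  0.47961396]), array([ 0.43543315,  0.80034803, -0.41211772]))
```

View pics/top0.png

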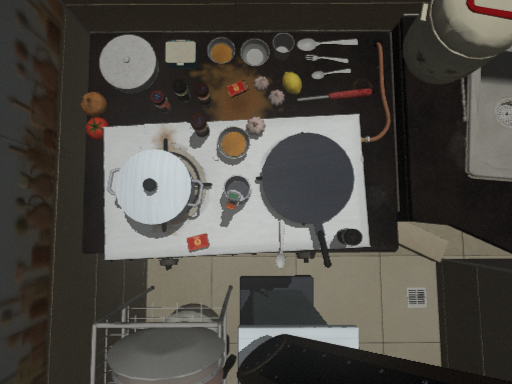

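View pics/scene0.png

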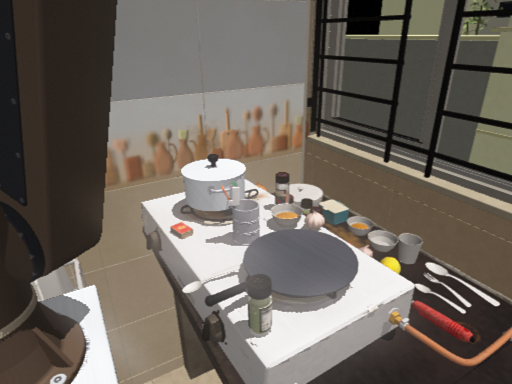

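```bash
cat >> h.py <<'E'
def tri(fa,pa,fb,pb,fisha=False,fishb=False):
    o1,d1=ray(fa,*pa,fisha);o2,d2=ray(fb,*pb,fishb)
    s=np.linalg.lstsq(np.c_[d1,-d2],o2-o1,rcond=None)[0]
    a,b=o1+d1*s[0],o2+d2*s[1]; return (a+b)/2,np.linalg.norm(a-b)
E
python3 - <<'E'
from h import *
T=load("pics/top0.png");S=load("pics/scene0.png")
def blobs(f,m,x0,y0,x1,y1,amin=15):
    M=np.zeros(m.shape,np.uint8);M[y0:y1,x0:x1]=m[y0:y1,x0:x1]
    n,l,st,c=cv2.connectedComponentsWithStats(M.astype(np.uint8))
    return [(st[i].tolist(),c[i].round(1).tolist()) for i in range(1,n) if st[i][4]>=amin]
g=lambda f:cv2.cvtColor(f["color"],cv2.COLOR_BGR2GRAY)
print("knobT",blobs(T,g(T)<70,135,172,165,198)); print("knobS",blobs(S,g(S)<70,200,148,226,172))
hs=cv2.cvtColor(T["color"],cv2.COLOR_BGR2HSV);hS=cv2.cvtColor(S["color"],cv2.COLOR_BGR2HSV)
o=lambda h:(h[...,0]<16)&(h[...,1]>130)&(h[...,2]>70)
print("orT",blobs(T,o(hs),215,170,255,225,4)); print("orS",blobs(S,o(hS),215,175,275,250,4))
# griddle disc
M=np.zeros((384,512),np.uint8);M[128:226,255:360]=(g(T)<100)[128:226,255:360]
M=cv2.morphologyEx(M,cv2.MORPH_OPEN,np.ones((25,25)))
c=max(cv2.findContours(M,0,2)[0],key=cv2.contourArea);e=cv2.fitEllipse(c);print("gridT",e)
M=np.zeros((384,512),np.uint8);M[225:300,235:365]=(g(S)<110)[225:300,235:365]
M=cv2.morphologyEx(M,cv2.MORPH_OPEN,cv2.getStructuringElement(2,(41,25)))
c=max(cv2.findContours(M,0,2)[0],key=cv2.contourArea);e2=cv2.fitEllipse(c);print("gridS",e2)
print(tri(T,e[0],S,e2[0]))
for z in(0,.03,.05,.08):
    a,b=[onz(T,e[0][0]+s*e[1][1]/2,e[0][1],z) for s in(-1,1)];print(z,onz(T,*e[0],z),np.linalg.norm(a-b))
t=cv2.resize(T["color"][125:265,95:375],None,fx=2.8,fy=2.8,interpolation=cv2.INTER_CUBIC)[:, :784]
cv2.imwrite("pics/a.png",np.vstack([cv2.resize(T["color"][160:225,205:275],(490,455),interpolation=2)]))
E
```

```text
knobT [([143, 179, 13, 12, 129], [149.1, 184.6])]
knobS [([208, 154, 10, 13, 77], [212.6, 158.4])]
orT [([226, 202, 10, 7, 42], [230.2, 205.5])]
orS [([258, 184, 8, 6, 14], [261.4, 186.4]), ([222, 186, 2, 3, 4], [222.2, 187.2])]
gridT ((306.1410827636719, 179.8319854736328), (90.80098724365234, 94.88231658935547), 39.02229690551758)
gridS ((306.38238525390625, 258.7923889160156), (58.890472412109375, 98.3504638671875), 95.32837677001953)
(array([ 0.54699637, -0.03198034,  0.0336637 ]), np.float64(0.023566936629052453))
0 [ 0.54079495 -0.03085426  0.        ] 0.2606361541890234
0.03 [ 0.53722155 -0.02628414  0.03      ] 0.25297671971925917
0.05 [ 0.53483928 -0.02323739  0.05      ] 0.24787043007274964
0.08 [ 0.53126588 -0.01866727  0.08      ] 0.24021099560298542
```

View pics/a.png

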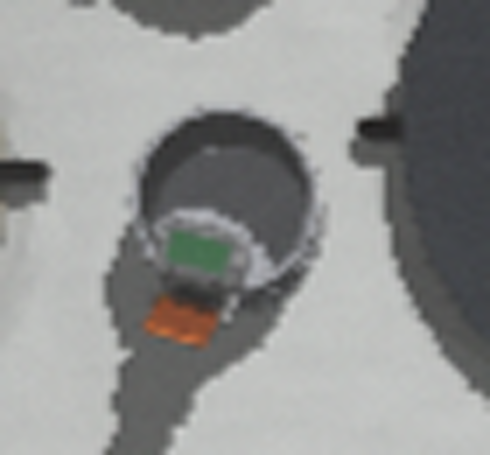

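Run:
```python
from h import *
T=load("pics/top0.png");S=load("pics/scene0.png")
print(tri(T,(149.1,184.6),S,(212.6,158.4)))
for z in(.15,.17,.18): print(z,onz(T,149.1,184.6,z))
# jar rim ellipse centre at z .095; head top 0.095+.058; lever
px=lambda u,v:(205+u/7,160+v/7)
print("jar",onz(T,*px(228,200),.095),"head",onz(T,*px(200,250),.153),"lever top",onz(T,*px(182,321),.145))
a,b=onz(T,*px(138,200),.095),onz(T,*px(318,200),.095);print(np.linalg.norm(a-b))
a,b=onz(T,*px(172,238),.153),onz(T,*px(230,252),.153);print("screen dir",b-a)
a,b=onz(T,*px(158,300),.145),onz(T,*px(214,318),.145);print("lever dir",b-a)
print("handle",onz(T,325,262,.03))
```

```text
(array([0.51460125, 0.35851203, 0.15377863]), np.float64(0.0025390600827488777))
0.15 [0.51382864 0.35999331 0.15      ]
0.17 [0.51165535 0.35458855 0.17      ]
0.18 [0.51056871 0.35188617 0.18      ]
jar [0.50859155 0.15454805 0.095     ] head [0.48635149 0.16202296 0.153     ] lever top [0.46319347 0.16842156 0.145     ]
0.06394701152149622
screen dir [-0.00477831 -0.01927407  0.        ]
lever dir [-0.00613317 -0.01873596  0.        ]
handle [ 0.32116534 -0.07089108  0.03      ]
```

{"op": "step_arm", "data": {
  "rows": [
    [0.033,0.033,0.01,0.14,0.0876],
    [0.066,0.066,0.02,0.28,0.0876],
    [0.099,0.099,0.03,0.42,0.0876],
    [0.132,0.132,0.04,0.56,0.0876],
    [0.165,0.165,0.05,0.7,0.0876],
    [0.19,0.2,0.06,0.84,0.0876],
    [0.21,0.245,0.06,0.97,0.0876],
    [0.22,0.293,0.06,0.97,0.0876],
    [0.23,0.343,0.06,0.97,0.0876],
    [0.24,0.393,0.06,0.97,0.0876],
    [0.25,0.443,0.06,0.97,0.0876],
    [0.26,0.493,0.06,0.97,0.0876],
    [0.265,0.543,0.06,0.97,0.0876],
    [0.27,0.593,0.06,0.97,0.0876],
    [0.275,0.643,0.06,0.97,0.0876],
    [0.275,0.693,0.06,0.97,0.0876],
    [0.275,0.743,0.06,0.97,0.0876],
    [0.275,0.78,0.06,0.97,0.0876],
    [0.275,0.8,0.06,0.97,0.0876],
    [0.275,0.8,0.06,0.97,0.0876]
  ]
}}

```text
t: 2.1
eef_pos: [0.4798, 0.1594, 0.2859]
ee_rot: [3.141, -0.001, -1.86]
force: [-0.3, 0.0, -0.2]
width: 0.0878
gripper_force: 0.0
```

Run:
```python
from h import *
f=save("wrist","pics/w1.png");s=arm.get_state();print(s["t"],s["eef_pos"],s["ee_rot"],s["force"],f["vfov"],ray(f,256,192,True))
for P in((0.512,.355,.16),(.537,-.026,.034),(.486,.162,.153)): print(proj(f,P,True))
```

```text
2.15 [0.47973096 0.15803169 0.28599776] [ 3.14079880e+00 -8.95121085e-04 -1.86049393e+00] [ 0.49380462 -0.73127282  0.60579837] 65.70646984690485 (array([0.46056854, 0.09014042, 0.4434061 ]), array([ 0.04456265,  0.24984216, -0.9672606 ]))
[268.23814992 341.44960134]
[170.8450186   55.14838201]
[243.66889016 192.39121565]
```

View pics/w1.png

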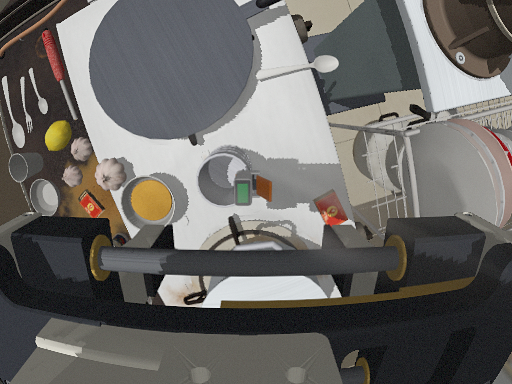

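Run:
```python
from h import *
f=load("pics/w1.png");g=cv2.cvtColor(f["color"],6)
M=np.zeros(g.shape,np.uint8);M[0:150,80:275]=(g<125)[0:150,80:275]
M=cv2.morphologyEx(M,cv2.MORPH_OPEN,cv2.getStructuringElement(2,(45,45)))
c=max(cv2.findContours(M,0,1)[0],key=cv2.contourArea)[:,0].astype(float)
c=c[(c[:,1]>4)]
P=np.array([onz(f,u,v,.034,True)[:2] for u,v in c])
for _ in range(4):
    A=np.c_[2*P,np.ones(len(P))];s=np.linalg.lstsq(A,(P**2).sum(1),rcond=None)[0];r=np.sqrt(s[2]+s[:2]@s[:2])
    e=np.abs(np.hypot(*(P-s[:2]).T)-r);print(s[:2],r,len(P),e.mean());P=P[e<max(.003,1.5*e.mean())]
h=cv2.cvtColor(f["color"],40)
for nm,m,z in(("green",(abs(h[...,0].astype(int)-70)<18)&(h[...,1]>90),.153),("orange",(h[...,0]<16)&(h[...,1]>130),.148)):
    m=m.copy();q=np.zeros(m.shape,np.uint8);q[150:230,200:300]=m[150:230,200:300];n,l,st,cc=cv2.connectedComponentsWithStats(q)
    i=1+np.argmax(st[1:,4]);print(nm,st[i],cc[i],onz(f,*cc[i],z,True))
    R=cv2.minAreaRect(np.argwhere(l==i)[:,::-1].astype(np.float32));b=cv2.boxPoints(R);B=np.array([onz(f,u,v,z,True)[:2] for u,v in b]);print(b.round(1).tolist());d=np.diff(np.vstack([B,B[:1]]),axis=0);print(np.hypot(*d.T),np.arctan2(d[:,1],d[:,0]))
```

```text
[ 0.54381084 -0.03168278] 0.12210121008412071 336 0.0005330193286174017
[ 0.54381084 -0.03168278] 0.12210121008412071 336 0.0005330193286174017
[ 0.54381084 -0.03168278] 0.12210121008412071 336 0.0005330193286174017
[ 0.54381084 -0.03168278] 0.12210121008412071 336 0.0005330193286174017
green [238 184  10  13  96] [242.71875 188.53125] [0.48576101 0.15788141 0.153     ]
[[238.0, 184.0], [247.0, 184.0], [247.0, 196.0], [238.0, 196.0]]
[0.00902598 0.0124766  0.00912075 0.01248118] [ 2.85256624  1.28171197 -0.28856495 -1.86747371]
orange [256 176  16  26 292] [263.65410959 187.71917808] [0.46539999 0.16432211 0.148     ]
[[256.0, 176.0], [271.0, 176.0], [271.0, 201.0], [256.0, 201.0]]
[0.01524698 0.02644755 0.01557859 0.02639558] [ 2.85526128  1.30174391 -0.28943335 -1.85237597]
```

{"op": "step_arm", "data": {
  "rows": [
    [0.006,0.05,0,0,0.0876],
    [0.012,0.1,0,0,0.0876],
    [0.02,0.15,-0.02,0,0.0876],
    [0.032,0.18,-0.04,0,0.07],
    [0.032,0.196,-0.06,0,0.07],
    [0.032,0.196,-0.06,0,0.07]
  ]
}}

```text
t: 2.75
eef_pos: [0.5111, 0.3526, 0.2222]
ee_rot: [3.138, -0.006, -1.863]
force: [-0.5, -0.9, -0.4]
width: 0.0722
gripper_force: 0.0
```

Run:
```python
from h import *
f=save("top","pics/t2.png");S=save("scene","pics/s2.png")
print(arm.get_state()["eef_pos"])
a=cv2.resize(f["color"][120:260,90:250],(480,420)); b=cv2.resize(S["color"][100:240,150:270],(320,373));c=np.zeros((420,800,3),np.uint8);c[:,:480]=a;c[:373,480:]=b
cv2.imwrite("pics/b.png",c)
```

```text
[0.51225581 0.35180268 0.22608669]
```

View pics/b.png

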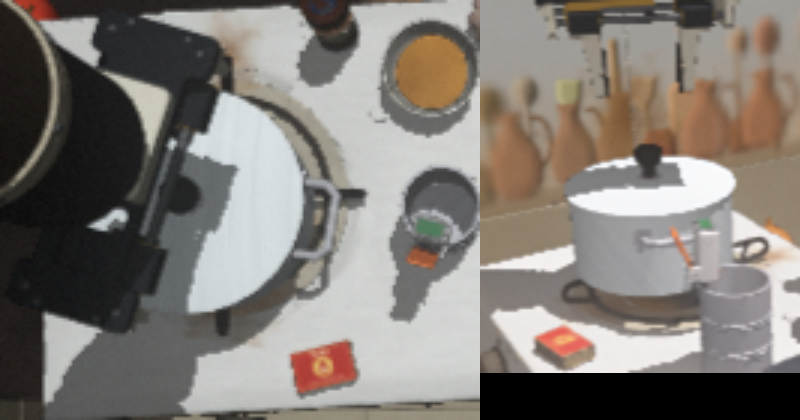

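{"op": "step_arm", "data": {
  "rows": [
    [0.002,0.005,-0.03,0,0.07],
    [0.002,0.005,-0.06,0,0.07],
    [0.002,0.005,-0.08,0,0.07],
    [0.002,0.005,-0.093,0,0.07],
    [0.002,0.005,-0.093,0,0.07],
    [0.002,0.005,-0.093,0,0.02],
    [0.002,0.005,-0.093,0,0.02],
    [0.002,0.005,-0.093,0,0.02],
    [0.002,0.005,-0.093,0,0.02],
    [0.002,0.005,-0.093,0,0.02]
  ],
  "newtons": 25
}}

```text
t: 3.85
eef_pos: [0.5142, 0.3581, 0.134]
ee_rot: [-3.141, 0.001, -1.863]
force: [0.0, 0.0, -0.0]
width: 0.0355
gripper_force: 0.0
```

{"op": "step_arm", "data": {
  "rows": [
    [0,0,0,0,0.02],
    [0,0,0,0,0.02],
    [0,0,0,0,0.02]
  ],
  "newtons": 25
}}

```text
t: 4.15
eef_pos: [0.5141, 0.3581, 0.1338]
ee_rot: [-3.142, 0.0, -1.863]
force: [-1.3, -0.5, 2.1]
width: 0.0287
gripper_force: 25.0
```

{"op": "step_arm", "data": {
  "rows": [
    [0,0,0.01,0,0.02],
    [0,0,0.03,0,0.02],
    [0,0,0.06,0,0.02],
    [0,0,0.09,0,0.02],
    [0,0,0.11,0,0.02],
    [0,0,0.11,0,0.02]
  ],
  "newtons": 25
}}

```text
t: 4.75
eef_pos: [0.5153, 0.3588, 0.2474]
ee_rot: [-3.139, 0.005, -1.863]
force: [0.2, 0.3, -2.6]
width: 0.029
gripper_force: 25.0
```

Run:
```python
from h import *
f=save("scene","pics/s3.png");s=arm.get_state();print(s["t"],s["eef_pos"],s["force"],s["width"])
cv2.imwrite("pics/s3c.png",cv2.resize(f["color"][60:260,130:330],(500,500)))
```

```text
4.8 [0.51444911 0.35831707 0.24508261] [-1.31269503  0.76338427 -3.46271285] 0.028551368897755152
```

View pics/s3c.png

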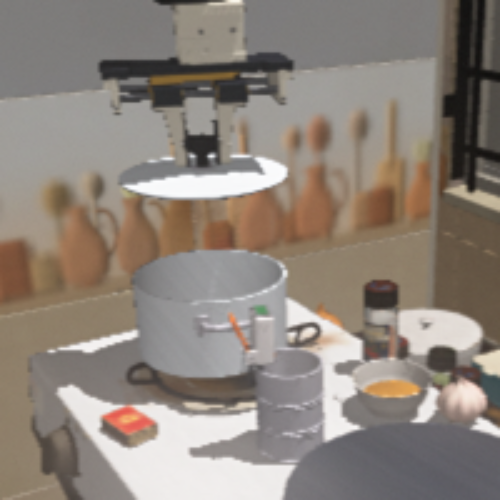

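Lid is held level above the pot, pot unmoved. Carry it to the griddle (TCP at 0.544, -0.032).

{"op": "step_arm", "data": {
  "rows": [
    [0.003,-0.03,0,0,0.02],
    [0.006,-0.07,0,0,0.02],
    [0.01,-0.115,0,0,0.02],
    [0.013,-0.16,0,0,0.02],
    [0.017,-0.205,0,0,0.02],
    [0.02,-0.25,0,0,0.02],
    [0.023,-0.295,0,0,0.02],
    [0.027,-0.34,-0.02,0,0.02],
    [0.029,-0.375,-0.05,0,0.02],
    [0.029,-0.39,-0.09,0,0.02],
    [0.029,-0.39,-0.13,0,0.02],
    [0.029,-0.39,-0.16,0,0.02],
    [0.029,-0.39,-0.175,0,0.02],
    [0.029,-0.39,-0.183,0,0.02],
    [0.029,-0.39,-0.184,0,0.02],
    [0.029,-0.39,-0.184,0,0.02]
  ],
  "newtons": 25
}}

```text
t: 6.4
eef_pos: [0.5434, -0.0319, 0.0598]
ee_rot: [-3.141, 0.0, -1.863]
force: [-0.1, 0.1, -1.7]
width: 0.0289
gripper_force: 25.0
```

{"op": "step_arm", "data": {
  "rows": [
    [0,0,-0.001,0,0.02],
    [0,0,-0.002,0,0.02],
    [0,0,-0.003,0,0.02],
    [0,0,-0.003,0,0.02]
  ],
  "newtons": 25
}}

```text
t: 6.8
eef_pos: [0.5435, -0.0319, 0.0574]
ee_rot: [-3.141, 0.001, -1.862]
force: [-1.3, -0.1, 3.4]
width: 0.0286
gripper_force: 25.0
```

{"op": "step_arm", "data": {
  "rows": [
    [0,0,0,0,0.07],
    [0,0,0,0,0.07],
    [0,0,0,0,0.07],
    [0,0,0,0,0.07],
    [0,0,0.02,0,0.07],
    [0,0,0.06,0,0.07],
    [0,0,0.11,0,0.07],
    [-0.01,0.02,0.15,0,0.07],
    [-0.03,0.06,0.17,0,0.07],
    [-0.05,0.1,0.17,0,0.07],
    [-0.068,0.14,0.165,0,0.06],
    [-0.068,0.162,0.165,0,0.06],
    [-0.068,0.162,0.165,0,0.06]
  ],
  "newtons": 25
}}

```text
t: 8.1
eef_pos: [0.4748, 0.1323, 0.2218]
ee_rot: [-3.141, 0.001, -1.86]
force: [0.8, -0.4, 0.2]
width: 0.0603
gripper_force: 0.0
```

Run:
```python
from h import *
f=save("wrist","pics/w4.png");s=arm.get_state();print(s["t"],s["eef_pos"],s["ee_rot"],s["width"])
T=save("top","pics/t4.png")
for P in((0.482,.160,.153),(.544,-.032,.083),(.5086,.1545,.095),(.4325,.382,.116)): print(proj(f,P,True))
a=cv2.resize(f["color"],(512,384));b=cv2.resize(T["color"][120:240,95:215],(288,288),interpolation=2);c=np.zeros((384,800,3),np.uint8);c[:,:512]=a;c[:288,512:]=b;cv2.imwrite("pics/c.png",c)
```

```text
8.15 [0.47487762 0.13116194 0.22164247] [-3.14142863e+00  2.12006413e-04 -1.86021127e+00] 0.06046901906713469
[250.37369252 240.23672179]
[138.73788677  56.97737883]
[223.3320699  219.01759688]
[334.48771297 363.78754656]
```

View pics/c.png

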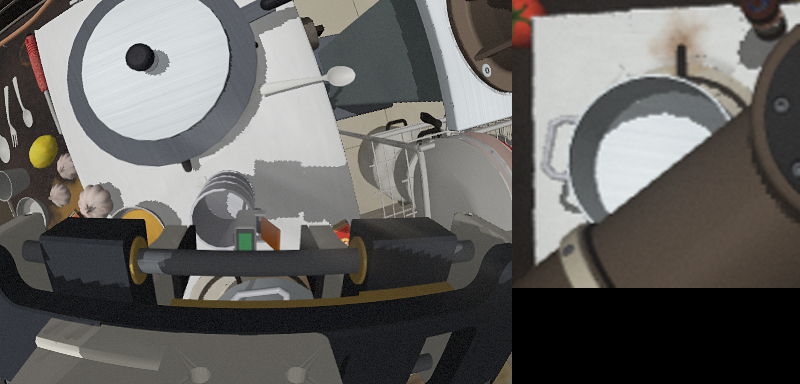

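Run:
```python
from h import *
f=load("pics/w4.png");h=cv2.cvtColor(f["color"],40)
u=np.array([-.9586,.2847])
for nm,m,z in(("green",(abs(h[...,0].astype(int)-70)<18)&(h[...,1]>90),.153),("orange",(h[...,0]<16)&(h[...,1]>130),.148)):
    q=np.zeros(m.shape,np.uint8);q[200:250,232:290]=m[200:250,232:290];n,l,st,cc=cv2.connectedComponentsWithStats(q)
    i=1+np.argmax(st[1:,4]);print(nm,st[i],cc[i],onz(f,*cc[i],z,True))
# head left/right edges at row of green: brightness profile
g=cv2.cvtColor(f["color"],6);print(g[228:244:4,228:290].tolist())
# jar rim fit: contour of jar mouth?
for z in(.09,): print(onz(f,*proj(f,(.4858,.1579,.153),True),z,True))
```

```text
green [239 233  13  17 204] [244.55882353 241.03431373] [0.48683405 0.15932762 0.153     ]
orange [261 225  19  25 287] [270.55052265 237.29965157] [0.46547124 0.16445578 0.148     ]
[[84, 89, 92, 95, 93, 96, 98, 119, 127, 123, 130, 136, 133, 135, 134, 134, 134, 134, 133, 132, 136, 134, 133, 133, 129, 126, 127, 110, 78, 63, 54, 58, 62, 78, 79, 80, 80, 78, 83, 84, 81, 83, 84, 86, 87, 88, 87, 91, 89, 80, 134, 192, 198, 195, 193, 192, 192, 192, 193, 192, 192, 192], [92, 93, 95, 96, 97, 97, 105, 100, 73, 69, 71, 75, 71, 74, 72, 76, 73, 71, 75, 72, 73, 74, 72, 74, 75, 70, 91, 113, 120, 89, 59, 53, 56, 70, 72, 70, 74, 75, 77, 78, 77, 74, 81, 81, 77, 84, 79, 81, 82, 84, 93, 98, 145, 203, 196, 194, 196, 194, 194, 195, 193, 196], [97, 95, 93, 96, 97, 73, 101, 104, 77, 69, 81, 101, 103, 105, 104, 103, 106, 109, 107, 106, 104, 102, 108, 89, 74, 69, 95, 112, 98, 95, 86, 100, 97, 73, 62, 65, 71, 68, 68, 70, 72, 69, 70, 73, 77, 74, 75, 76, 79, 85, 87, 93, 162, 204, 199, 199, 198, 200, 198, 198, 198, 197], [95, 96, 95, 98, 95, 77, 94, 103, 81, 68, 80, 96, 104, 102, 103, 101, 105, 104, 104, 103, 103, 104, 105, 86, 65, 70, 93, 110, 107, 116, 117, 118, 118, 121, 119, 110, 84, 69, 66, 68, 68, 64, 64, 74, 70, 74, 72, 71, 72, 81, 85, 99, 176, 205, 199, 202, 201, 201, 200, 201, 200, 201]]
[0.49428906 0.18435781 0.09      ]
```

{"op": "step_arm", "data": {
  "rows": [
    [-0.0025,0.0315,0,0,0.056],
    [-0.0025,0.0315,-0.03,0,0.056],
    [-0.0025,0.0315,-0.06,0,0.056],
    [-0.0025,0.0315,-0.085,0,0.056],
    [-0.0025,0.0315,-0.1,0,0.056],
    [-0.0025,0.0315,-0.1055,0,0.056],
    [-0.0025,0.0315,-0.1055,0,0.056],
    [-0.0025,0.0315,-0.1055,0,0.056]
  ],
  "newtons": 25
}}

```text
t: 9.0
eef_pos: [0.4733, 0.1613, 0.1168]
ee_rot: [-3.141, 0.001, -1.863]
force: [-0.6, 0.4, 0.0]
width: 0.0561
gripper_force: 0.0
```

Run:
```python
from h import *
f=save("wrist","pics/w5.png");s=arm.get_state();print(s["t"],s["eef_pos"],s["ee_rot"],s["width"],s["force"])
S=save("scene","pics/s5.png")
print(proj(S,s["eef_pos"]))
c=np.zeros((400,800,3),np.uint8);c[:,:400]=cv2.resize(f["color"][190:290,200:300],(400,400));c[:,400:]=cv2.resize(S["color"][150:250,200:300],(400,400));cv2.imwrite("pics/d.png",c)
```

```text
9.05 [0.47331379 0.16153329 0.11703071] [-3.14058402e+00  1.18375985e-03 -1.86313399e+00] 0.05607272616898041 [-0.72114818  0.80571854 -0.07766581]
[229.23445098 199.01635317]
```

View pics/d.png

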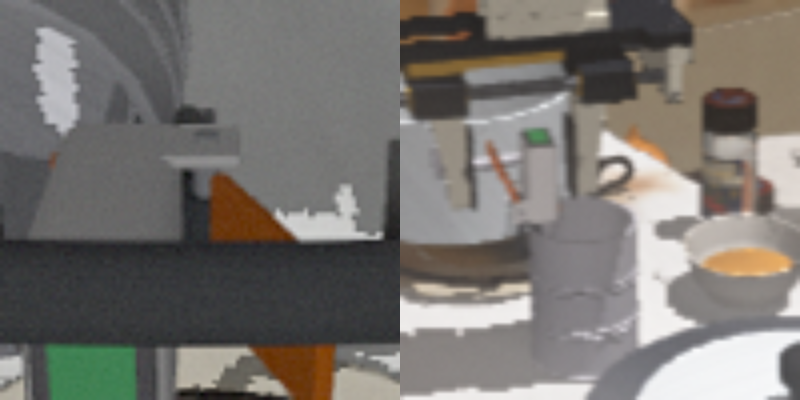

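{"op": "step_arm", "data": {
  "rows": [
    [0,0,0,0,0.05],
    [0.0015,-0.0004,0,0,0.046],
    [0.0033,-0.001,0,0,0.042],
    [0.005,-0.0015,0,0,0.038],
    [0.007,-0.0021,0,0,0.034],
    [0.009,-0.0027,0,0,0.03],
    [0.0105,-0.0031,0,0,0.026],
    [0.0105,-0.0031,0,0,0.02],
    [0.0105,-0.0031,0,0,0.02],
    [0.0105,-0.0031,0,0,0.02]
  ],
  "newtons": 25
}}

```text
t: 10.1
eef_pos: [0.4836, 0.1586, 0.1162]
ee_rot: [-3.141, 0.001, -1.863]
force: [0.8, -0.0, 0.9]
width: 0.0243
gripper_force: 25.0
```

{"op": "step_arm", "data": {
  "rows": [
    [0,0,0.005,0,0.02],
    [0,0,0.015,0,0.02],
    [0,0,0.03,0,0.02],
    [0,0,0.05,0,0.02],
    [0,0,0.08,0,0.02],
    [0,0,0.11,0,0.02],
    [0,0,0.14,0,0.02],
    [0,0,0.14,0,0.02]
  ],
  "newtons": 25
}}

```text
t: 10.9
eef_pos: [0.4849, 0.1591, 0.2611]
ee_rot: [-3.136, 0.005, -1.862]
force: [-0.3, -0.3, -1.3]
width: 0.0239
gripper_force: 25.0
```

Run:
```python
from h import *
s=arm.get_state();print(s["t"],s["eef_pos"],s["width"],s["force"])
S=save("scene","pics/s6.png");T=save("top","pics/t6.png")
c=np.zeros((450,800,3),np.uint8);c[:,:400]=cv2.resize(S["color"][90:270,160:320],(400,450));c[:400,400:]=cv2.resize(T["color"][120:240,95:215],(400,400));cv2.imwrite("pics/e.png",c)
```

```text
10.9 [0.48486017 0.15912025 0.26111463] 0.02390952635875179 [-0.25810641 -0.29053647 -1.29127339]
```

View pics/e.png

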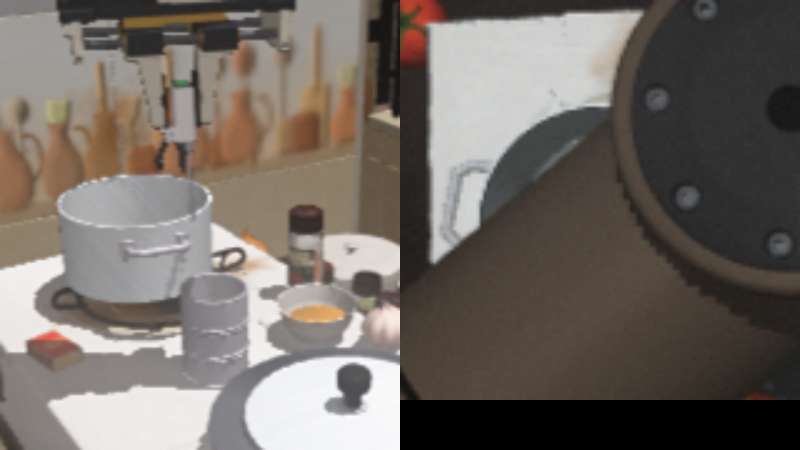

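Run:
```python
from h import *
c0=np.array([.514,.358]);rs=np.arange(.076,.1,.0005)
for fn in("pics/s6.png","pics/t4.png"):
    f=load(fn);g=cv2.GaussianBlur(cv2.cvtColor(f["color"],6),(0,0),.6).astype(np.float32);print(fn)
    for k in range(0,24):
        a=k*np.pi/12;d=np.array([np.cos(a),np.sin(a)])
        p=np.array([proj(f,[*(c0+r*d),.116]) for r in rs],np.float32)
        v=cv2.remap(g,p[:,0].reshape(1,-1),p[:,1].reshape(1,-1),cv2.INTER_LINEAR)[0]
        print(int(np.degrees(a)),v[::3].astype(int).tolist())
print((rs[::3]*1e3).tolist())
```

```text
pics/s6.png
0 [126, 127, 128, 128, 128, 128, 130, 133, 143, 156, 168, 176, 177, 165, 153, 143, 134]
14 [140, 139, 138, 136, 134, 132, 130, 129, 129, 133, 137, 142, 144, 144, 141, 137, 133]
29 [144, 145, 145, 145, 145, 145, 145, 146, 146, 147, 149, 149, 151, 152, 152, 147, 138]
45 [149, 149, 149, 151, 152, 153, 154, 156, 157, 158, 159, 160, 162, 163, 165, 165, 159]
59 [153, 152, 152, 152, 152, 152, 152, 152, 149, 148, 146, 144, 143, 141, 136, 131, 125]
75 [160, 160, 160, 159, 161, 162, 164, 166, 168, 170, 173, 176, 180, 183, 186, 189, 192]
90 [170, 169, 168, 166, 166, 166, 167, 168, 170, 171, 173, 176, 178, 178, 176, 173, 169]
105 [174, 174, 174, 173, 173, 172, 172, 171, 170, 169, 170, 172, 174, 173, 171, 169, 161]
119 [172, 172, 172, 172, 171, 170, 168, 167, 165, 163, 163, 161, 158, 151, 144, 137, 128]
135 [170, 169, 168, 166, 165, 164, 164, 170, 175, 178, 180, 167, 151, 136, 122, 116, 115]
150 [165, 163, 163, 164, 171, 177, 175, 171, 155, 140, 132, 125, 124, 124, 125, 125, 125]
165 [170, 175, 183, 185, 183, 166, 149, 132, 120, 119, 119, 120, 120, 120, 119, 118, 117]
180 [186, 182, 1
[... 2508 characters left out ...]
0, 70, 71, 72, 72, 72, 72, 71, 71, 71, 71, 70, 66, 59, 49]
285 [64, 64, 64, 65, 65, 65, 65, 65, 65, 65, 65, 65, 64, 63, 61, 58, 56]
300 [106, 106, 106, 112, 123, 143, 158, 153, 141, 126, 127, 141, 142, 143, 140, 133, 120]
315 [109, 109, 109, 109, 115, 132, 160, 182, 172, 161, 152, 140, 130, 115, 89, 70, 59]
330 [90, 81, 75, 75, 81, 110, 146, 149, 137, 109, 79, 70, 67, 84, 108, 138, 157]
344 [75, 74, 74, 77, 85, 107, 129, 142, 122, 89, 69, 55, 52, 49, 47, 45, 44]
[76.0, 77.5, 79.0, 80.5, 82.0, 83.5, 85.0, 86.50000000000001, 88.00000000000001, 89.50000000000001, 91.00000000000001, 92.50000000000001, 94.00000000000001, 95.50000000000001, 97.00000000000001, 98.50000000000001, 100.00000000000001]
```

{"op": "step_arm", "data": {
  "rows": [
    [-0.008,0.035,0,0,0.02],
    [-0.017,0.08,0,0,0.02],
    [-0.026,0.12,0,0,0.02],
    [-0.035,0.165,0,0,0.02],
    [-0.043,0.205,0,0,0.02],
    [-0.047,0.222,0,0,0.02],
    [-0.047,0.222,0,0,0.02],
    [-0.047,0.222,-0.03,0,0.02],
    [-0.047,0.222,-0.06,0,0.02],
    [-0.047,0.222,-0.08,0,0.02],
    [-0.047,0.222,-0.09,0,0.02],
    [-0.047,0.222,-0.09,0,0.02],
    [-0.047,0.222,-0.09,0,0.02]
  ],
  "newtons": 25
}}

```text
t: 12.3
eef_pos: [0.4366, 0.3802, 0.1669]
ee_rot: [-3.141, 0.001, -1.863]
force: [0.2, 0.2, -0.8]
width: 0.0245
gripper_force: 25.0
```

Run:
```python
from h import *
s=arm.get_state();print(s["t"],s["eef_pos"],s["ee_rot"],s["width"],s["force"])
S=save("scene","pics/s7.png");W=save("wrist","pics/w7.png");T=save("top","pics/t7.png")
u=np.array([-.9578,.2875,0]);o=s["eef_pos"]+1.75e-3*u+[0,0,-.0212]
for P in(o,o-[0,0,.023],o-.009*u-[0,0,.074],[*(np.array([.514,.358])+.0865*u[:2]),.116]): print((np.array([proj(S,P)])-[150,140])*[5,5],proj(T,P))
c=np.zeros((600,800,3),np.uint8);c[:600,:450]=cv2.resize(S["color"][140:260,150:240],(450,600),interpolation=2)
c[:262,450:]=cv2.resize(W["color"],(350,262));c[262:600,450:788]=cv2.resize(T["color"][120:240,95:215],(338,338));cv2.imwrite("pics/g.png",c)
```

```text
12.3 [0.43664645 0.38023214 0.16689234] [-3.14104711e+00  5.40376925e-04 -1.86302986e+00] 0.024494141917644652 [ 0.19649203  0.18603505 -0.79606183]
[[163.71881456 119.70420214]] [139.97382895 218.46479444]
[[168.08797377 158.27665484]] [142.78040359 218.62257145]
[[193.34062104 239.56689948]] [149.6153451  215.52188446]
[[161.59591573 169.48825541]] [142.64880949 220.26249926]
```

View pics/g.png

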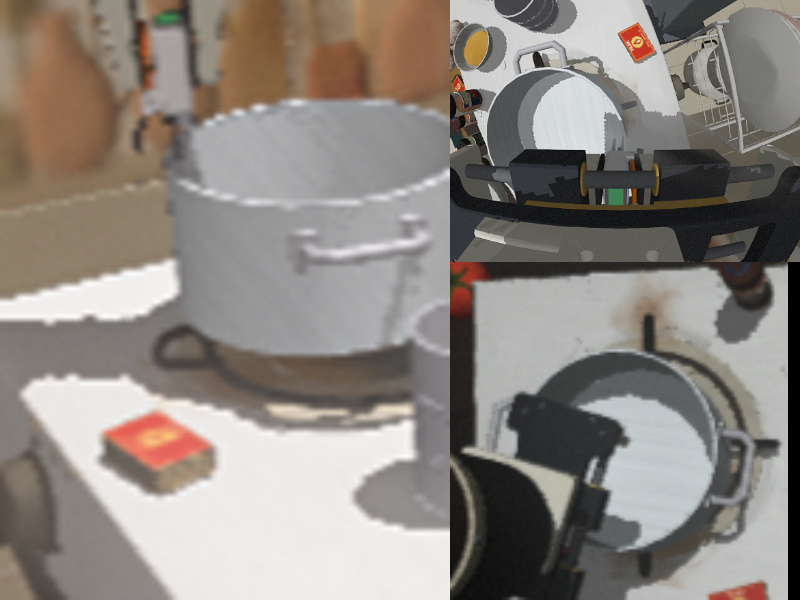

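{"op": "step_arm", "data": {
  "rows": [
    [0,0,-0.005,0,0.02],
    [0,0,-0.01,0,0.02],
    [0,0,-0.015,0,0.02],
    [0,0,-0.019,0,0.02],
    [0,0,-0.022,0,0.02],
    [0,0,-0.024,0,0.02],
    [0,0,-0.024,0,0.02]
  ],
  "newtons": 25
}}

```text
t: 13.15
eef_pos: [0.4362, 0.3805, 0.1434]
ee_rot: [-3.141, 0.0, -1.862]
force: [-5.1, -2.9, 11.2]
width: 0.0243
gripper_force: 25.0
```

{"op": "step_arm", "data": {
  "rows": [
    [0,0,-0.001,0,0.02],
    [0,0,-0.002,0,0.02],
    [0,0,-0.002,0,0.02]
  ],
  "newtons": 25
}}

```text
t: 13.45
eef_pos: [0.4364, 0.3806, 0.1428]
ee_rot: [-3.14, 0.002, -1.862]
force: [-7.8, -4.1, 20.0]
width: 0.0245
gripper_force: 25.0
```

Run:
```python
from h import *
s=arm.get_state();print(s["t"],s["eef_pos"],s["ee_rot"],s["width"],s["force"],s["moment"])
S=save("scene","pics/s8.png");A=load("pics/s7.png")
d=cv2.absdiff(S["color"],A["color"])[200:240,165:260];print(d.mean(), cv2.phaseCorrelate(np.float32(cv2.cvtColor(A["color"],6)[165:215,190:245]),np.float32(cv2.cvtColor(S["color"],6)[165:215,190:245])))
# pot rim height check: left/right silhouettes of pot in scene, green display row
h=cv2.cvtColor(S["color"],40);m=(abs(h[...,0].astype(int)-70)<18)&(h[...,1]>90);m[:,:165]=0;m[:,200:]=0;m[:120]=0;m[190:]=0
ys,xs=np.where(m);print("green",xs.mean(),ys.mean(),len(xs))
u=np.array([-.9578,.2875,0]);o=s["eef_pos"]+1.75e-3*u+[0,0,-.0212];print(proj(S,o-.0045*u+[0,0,.058]))
```

```text
13.45 [0.43637615 0.38064271 0.14279878] [-3.14034448e+00  1.53496151e-03 -1.86162559e+00] 0.024451174969218836 [-7.75755039 -4.10184644 20.03139141] [-1.47034924  3.26068543  0.07340626]
1.1164035087719297 ((0.055746223970373876, -0.02330026779934613), 1.006181923866272)
green 183.71428571428572 151.57142857142858 7
[182.94632054 152.12760655]
```

Run:
```python
from h import *
f=load("pics/s6.png");g=cv2.GaussianBlur(cv2.cvtColor(f["color"],6),(0,0),.6).astype(np.float32)
rs=np.arange(.07,.1,.0005)
for z in(.118,.121,.124):
    c0=np.array([.514,.358])-(z-.116)*np.array([.11,.26]);print(z)
    for a in(0,135,150,163,180,315,330,345):
        d=np.array([np.cos(np.radians(a)),np.sin(np.radians(a))])
        p=np.array([proj(f,[*(c0+r*d),z]) for r in rs],np.float32)
        v=cv2.remap(g,p[:,0].reshape(1,-1),p[:,1].reshape(1,-1),cv2.INTER_LINEAR)[0]
        print(a,"peak r mm",rs[v.argmax()]*1e3,int(v.max()))
```

```text
0.118
0 peak r mm 91.00000000000003 166
135 peak r mm 88.00000000000003 181
150 peak r mm 83.50000000000001 179
163 peak r mm 81.50000000000001 182
180 peak r mm 77.50000000000001 183
315 peak r mm 85.00000000000001 176
330 peak r mm 86.50000000000003 198
345 peak r mm 88.50000000000003 185
0.121
0 peak r mm 89.00000000000003 153
135 peak r mm 70.0 171
150 peak r mm 83.00000000000001 188
163 peak r mm 81.00000000000001 178
180 peak r mm 80.00000000000001 185
315 peak r mm 88.00000000000003 177
330 peak r mm 86.50000000000003 207
345 peak r mm 88.00000000000003 180
0.124
0 peak r mm 83.00000000000001 143
135 peak r mm 70.0 170
150 peak r mm 82.50000000000001 184
163 peak r mm 81.00000000000001 177
180 peak r mm 82.50000000000001 185
315 peak r mm 90.50000000000003 179
330 peak r mm 86.50000000000003 205
345 peak r mm 85.50000000000001 184
```

{"op": "step_arm", "data": {
  "rows": [
    [0,0,0.002,0,0.02],
    [0,0,0.003,0,0.02],
    [0,0,0.003,0,0.03],
    [0,0,0.003,0,0.036],
    [0,0,0.003,0,0.042],
    [0,0,0.003,0,0.05],
    [0,0,0.003,0,0.06],
    [0,0,0.003,0,0.07],
    [0,0,0.003,0,0.07],
    [0,0,0.003,0,0.07]
  ],
  "newtons": 25
}}

```text
t: 14.5
eef_pos: [0.4361, 0.3803, 0.143]
ee_rot: [-3.142, 0.0, -1.863]
force: [-0.2, -0.5, 0.0]
width: 0.069
gripper_force: 0.0
```

Run:
```python
from h import *
s=arm.get_state();print(s["t"],s["eef_pos"],s["width"],s["force"])
S=save("scene","pics/s9.png");h=cv2.cvtColor(S["color"],40);m=(abs(h[...,0].astype(int)-70)<18)&(h[...,1]>90);m[:,:165]=0;m[:,200:]=0;m[:120]=0;m[190:]=0
ys,xs=np.where(m);print("green",xs.mean(),ys.mean(),len(xs))
```

```text
14.5 [0.43614339 0.3803434  0.14303809] 0.06903212094879586 [-0.22359373 -0.50720498  0.02013719]
green 186.71428571428572 151.57142857142858 7
```

{"op": "step_arm", "data": {
  "rows": [
    [0,0,0.01,0,0.07],
    [0,0,0.03,0,0.07],
    [0,0,0.06,0,0.07],
    [0,0,0.1,0,0.07],
    [0,-0.03,0.14,0,0.07],
    [0,-0.07,0.15,0,0.07],
    [0,-0.115,0.15,0,0.07],
    [0,-0.16,0.15,0,0.07],
    [0,-0.16,0.15,0,0.07],
    [0,-0.16,0.15,0,0.07]
  ]
}}

```text
t: 15.55
eef_pos: [0.4363, 0.2195, 0.2944]
ee_rot: [-3.141, 0.002, -1.864]
force: [-0.3, 1.2, -0.2]
width: 0.0698
gripper_force: 0.0
```

Run:
```python
from h import *
s=arm.get_state();print(s["t"],s["eef_pos"],s["force"])
F={n:save(n,f"pics/{n}10.png") for n in("scene","top","wrist")}
u=np.array([-.9578,.2875,0]);c=np.array([.5135,.3567]);P0=np.array([*(c+.085*u[:2]),.121])
for n,f in F.items():
    fi=n=="wrist";h=cv2.cvtColor(f["color"],40)
    pg=proj(f,P0-.0045*u+[0,0,.058],fi);po=proj(f,P0+.02*u+[0,0,.045],fi);print(n,"pred green",pg,"orange",po)
    for nm,m,p in(("g",(abs(h[...,0].astype(int)-70)<20)&(h[...,1]>80),pg),("o",(h[...,0]<16)&(h[...,1]>120),po)):
        w=np.zeros(m.shape,bool);x,y=map(int,p);w[max(0,y-25):y+25,max(0,x-25):x+25]=1
        k,l,st,cc=cv2.connectedComponentsWithStats((m&w).astype(np.uint8))
        print(nm,[(st[i].tolist(),cc[i].round(1).tolist()) for i in range(1,k) if st[i][4]>3])
```

```text
15.55 [0.43629596 0.21953835 0.29439627] [-0.26522565  1.15274732 -0.23773106]
scene pred green [182.05298979 152.49495268] orange [173.49702347 157.76741521]
g [([185, 151, 3, 2, 5], [186.2, 151.6])]
o [([194, 145, 4, 17, 45], [196.0, 153.5]), ([158, 152, 5, 6, 8], [159.8, 154.2]), ([176, 152, 6, 13, 40], [178.1, 157.8]), ([160, 156, 6, 7, 17], [162.2, 158.9]), ([163, 164, 3, 2, 4], [163.8, 164.5])]
top pred green [136.05139696 217.58084211] orange [134.42354194 228.0661052 ]
g []
o []
wrist pred green [288.23554754 320.09307003] orange [307.08339749 312.53233274]
g []
o []
```

{"op": "step_arm", "data": {
  "rows": [
    [0,0,0,0.14,0.07],
    [0,0,0,0.28,0.07],
    [0,0,0,0.42,0.07],
    [0,0,0,0.56,0.07],
    [0,0,0,0.7,0.07],
    [0,0,0,0.84,0.07],
    [0,0,0,0.98,0.07],
    [0,0,0,1.12,0.07],
    [0,0,0,1.26,0.07],
    [0,0.01,0,1.4,0.07],
    [0,0.02,0,1.54,0.07],
    [0,0.03,0,1.68,0.07],
    [0,0.03,0,1.82,0.07],
    [0,0.03,0,1.96,0.07],
    [0,0.03,0,2.1,0.07],
    [0,0.03,0,2.24,0.07],
    [0,0.03,0,2.38,0.07],
    [0,0.03,0,2.52,0.07],
    [0,0.03,0,2.66,0.07],
    [0,0.03,0,2.8,0.07]
  ]
}}

```text
t: 17.7
eef_pos: [0.436, 0.2515, 0.2926]
ee_rot: [-3.142, 0.001, 0.944]
force: [-0.9, -0.1, 0.3]
width: 0.0701
gripper_force: 0.0
```

{"op": "step_arm", "data": {
  "rows": [
    [0,0,0,0.14,0.07],
    [0,0,0,0.28,0.07],
    [0,0,0,0.341,0.07],
    [0,0,0,0.341,0.07],
    [0,0,0,0.341,0.07]
  ]
}}

```text
t: 18.2
eef_pos: [0.4361, 0.251, 0.2928]
ee_rot: [-3.141, 0.001, 1.277]
force: [-0.4, -0.8, 0.1]
width: 0.0697
gripper_force: 0.0
```

```bash
cat > m.py <<'E'
from h import *
import sys
tag=sys.argv[1]
s=arm.get_state();print(s["t"],s["eef_pos"],s["ee_rot"])
F={n:save(n,f"pics/{n}{tag}.png") for n in("scene","top","wrist")}
u=np.array([-.9578,.2875,0]);c=np.array([.5135,.3567]);P0=np.array([*(c+.085*u[:2]),.121])
G={}
for n,f in F.items():
    fi=n=="wrist";h=cv2.cvtColor(f["color"],40)
    pg=proj(f,P0-.0045*u+[0,0,.058],fi);po=proj(f,P0+.02*u+[0,0,.045],fi);print(n,"pred green",pg.round(1),"orange",po.round(1))
    for nm,m,p in(("g",(abs(h[...,0].astype(int)-70)<20)&(h[...,1]>80),pg),("o",(h[...,0]<16)&(h[...,1]>120),po)):
        w=np.zeros(m.shape,bool);x,y=map(int,p);b=40 if fi else 12;w[max(0,y-b):y+b,max(0,x-b):x+b]=1
        k,l,st,cc=cv2.connectedComponentsWithStats((m&w).astype(np.uint8))
        L=[(st[i].tolist(),cc[i].round(1).tolist()) for i in range(1,k) if st[i][4]>3];print(nm,L)
        if L: G[n,nm]=max(L,key=lambda t:t[0][4])[1]
if ("wrist","g") in G:
    W=F["wrist"]
    for z in(.17,.179,.185): print("green at z",z,onz(W,*G["wrist","g"],z,True))
    if ("scene","g") in G: print("tri",tri(W,G["wrist","g"],F["scene"],G["scene","g"],True))
    print("expected",P0-.0045*u+[0,0,.058])
E
python3 m.py 11
```

```text
18.2 [0.43607073 0.25103314 0.29275132] [-3.14135656e+00  7.05969795e-04  1.27700636e+00]
scene pred green [182.1 152.5] orange [173.5 157.8]
g [([185, 151, 4, 2, 6], [186.5, 151.5])]
o [([161, 152, 5, 7, 10], [162.0, 155.0]), ([176, 152, 6, 13, 40], [178.1, 157.8]), ([161, 160, 2, 4, 4], [161.5, 161.5])]
top pred green [136.1 217.6] orange [134.4 228.1]
g []
o []
wrist pred green [205.4  57.1] orange [182.1  61. ]
g [([211, 44, 13, 21, 217], [217.5, 53.8])]
o [([186, 42, 18, 27, 308], [195.5, 55.9]), ([187, 47, 1, 5, 5], [187.0, 49.0])]
green at z 0.17 [0.44737775 0.3813501  0.17      ]
green at z 0.179 [0.44769139 0.37926024 0.179     ]
green at z 0.185 [0.44790049 0.37786701 0.185     ]
tri (array([0.44827025, 0.37880089, 0.18011189]), np.float64(0.0011456196339299889))
expected [0.4363971  0.37984375 0.179     ]
```

Run:
```python
from h import *
f=load("pics/wrist11.png");g=cv2.GaussianBlur(cv2.cvtColor(f["color"],6),(0,0),.6).astype(np.float32)
rs=np.arange(.07,.1,.0005);c0=np.array([.5135,.3567])
for a in range(0,360,15):
    d=np.array([np.cos(np.radians(a)),np.sin(np.radians(a))])
    p=np.array([proj(f,[*(c0+r*d),.121],True) for r in rs],np.float32)
    if p.min()<2 or p[:,1].max()>225: continue
    v=cv2.remap(g,p[:,0].reshape(1,-1),p[:,1].reshape(1,-1),cv2.INTER_LINEAR)[0]
    print(a,p[30].astype(int),v[::3].astype(int).tolist())
S=load("pics/scene11.png")
print("orange",tri(f,(195.5,55.9),S,(178.1,157.8),True))
```

```text
0 [356  51] [81, 82, 82, 79, 79, 81, 82, 82, 82, 85, 146, 203, 187, 173, 169, 168, 174, 175, 175, 179]
15 [348  34] [81, 81, 81, 81, 82, 81, 80, 81, 80, 83, 128, 202, 212, 209, 208, 207, 207, 207, 207, 207]
30 [336  19] [81, 80, 82, 82, 80, 81, 81, 83, 83, 85, 120, 199, 211, 210, 210, 208, 208, 208, 208, 207]
120 [229  17] [117, 118, 119, 116, 117, 118, 120, 119, 119, 119, 174, 210, 185, 133, 126, 126, 125, 136, 192, 208]
135 [218  32] [120, 120, 122, 123, 122, 123, 123, 125, 123, 146, 209, 193, 137, 149, 195, 210, 210, 210, 211, 212]
150 [210  50] [137, 126, 122, 123, 123, 123, 123, 123, 123, 134, 139, 147, 134, 99, 92, 91, 94, 99, 101, 102]
165 [208  69] [150, 142, 163, 156, 155, 160, 148, 135, 128, 126, 102, 87, 67, 66, 98, 114, 137, 187, 183, 131]
180 [211  88] [218, 219, 219, 218, 214, 190, 134, 118, 120, 170, 214, 152, 111, 115, 117, 115, 116, 116, 121, 125]
195 [220 106] [216, 216, 216, 216, 217, 221, 211, 139, 121, 157, 204, 157, 112, 114, 115, 115, 117, 118, 120, 122]
210 [233 121] [218, 217, 216, 213, 214, 216, 216, 200, 129, 151, 191, 161, 117, 121, 148, 187, 184, 160, 134
[... 375 characters left out ...]
, 129, 106, 103, 105, 106, 107, 109, 149, 203, 164, 97, 85, 89, 92, 94, 96, 97, 100]
285 [325 132] [116, 96, 95, 96, 96, 96, 97, 97, 96, 119, 186, 202, 186, 181, 195, 204, 192, 203, 211, 211]
300 [339 120] [90, 90, 90, 90, 91, 93, 93, 91, 93, 99, 169, 209, 205, 210, 212, 211, 211, 211, 212, 213]
315 [350 105] [86, 86, 86, 87, 85, 83, 86, 88, 86, 94, 159, 204, 211, 212, 212, 213, 213, 214, 212, 184]
330 [357  88] [80, 80, 83, 85, 83, 83, 83, 85, 84, 103, 168, 206, 199, 200, 204, 209, 210, 210, 209, 210]
345 [359  69] [80, 80, 80, 82, 80, 81, 82, 82, 79, 92, 157, 205, 190, 182, 185, 188, 190, 193, 197, 199]
orange (array([0.4262112 , 0.38802881, 0.16314139]), np.float64(0.0003964447289947812))
```

{"op": "step_arm", "data": {
  "rows": [
    [0,0.04,0,0,0.066],
    [0,0.085,0,0,0.066],
    [0.001,0.12,0,0,0.066],
    [0.001,0.1285,0,0,0.066],
    [0.001,0.1285,0,0,0.066],
    [0.001,0.1285,-0.04,0,0.066],
    [0.001,0.1285,-0.08,0,0.066],
    [0.001,0.1285,-0.11,0,0.066],
    [0.001,0.1285,-0.13,0,0.066],
    [0.001,0.1285,-0.145,0,0.066],
    [0.001,0.1285,-0.15,0,0.066],
    [0.001,0.1285,-0.15,0,0.066],
    [0.001,0.1285,-0.15,0,0.066]
  ]
}}

```text
t: 19.65
eef_pos: [0.4376, 0.3788, 0.1442]
ee_rot: [3.141, -0.001, 1.278]
force: [-0.2, 0.9, -0.6]
width: 0.066
gripper_force: 0.0
```

```bash
python3 m.py 12; python3 -c "
from h import *;s=arm.get_state();print(s['force'],s['width'])"
```

```text
19.65 [0.43759244 0.37882989 0.14419728] [ 3.14096879e+00 -1.31225816e-03  1.27783847e+00]
scene pred green [182.1 152.5] orange [173.5 157.8]
g [([185, 151, 3, 2, 5], [186.2, 151.6])]
o [([161, 150, 3, 8, 14], [161.6, 154.5]), ([176, 152, 5, 13, 37], [178.0, 158.0]), ([161, 159, 5, 9, 19], [162.7, 162.7])]
top pred green [136.1 217.6] orange [134.4 228.1]
g []
o []
wrist pred green [242.4 266.7] orange [195.1 253.8]
g [([257, 241, 23, 10, 213], [267.5, 245.4]), ([253, 276, 21, 2, 36], [263.7, 276.6])]
o [([204, 213, 28, 37, 736], [218.3, 233.2]), ([200, 276, 35, 17, 405], [217.1, 284.3]), ([233, 290, 2, 2, 4], [233.5, 290.5])]
green at z 0.17 [0.45000551 0.38292621 0.17      ]
green at z 0.179 [0.45057421 0.38712119 0.179     ]
green at z 0.185 [0.45095334 0.38991784 0.185     ]
tri (array([0.45040406, 0.38638638, 0.17737714]), np.float64(0.00014155177502585316))
expected [0.4363971  0.37984375 0.179     ]
[ 0.15364987 -0.42885091 -0.34124492] 0.06594378536923191
```

{"op": "step_arm", "data": {
  "rows": [
    [0,0,0,0,0.058],
    [0,0,0,0,0.052],
    [0,0,0,0,0.046],
    [-0.0005,0.0002,0,0,0.042],
    [-0.001,0.0003,0,0,0.038],
    [-0.0015,0.0005,0,0,0.034],
    [-0.002,0.0006,0,0,0.03],
    [-0.0025,0.0008,0,0,0.026],
    [-0.003,0.0009,0,0,0.02],
    [-0.003,0.0009,0,0,0.02],
    [-0.003,0.0009,0,0,0.02]
  ],
  "newtons": 25
}}

```text
t: 20.9
eef_pos: [0.4349, 0.3802, 0.1441]
ee_rot: [3.14, -0.002, 1.279]
force: [2.2, -1.3, 6.6]
width: 0.0247
gripper_force: 24.4
```

```bash
python3 m.py 13|grep -v top; python3 -c "
from h import *;s=arm.get_state();print(s['force'],s['width'],s['moment'])"
```

```text
20.9 [0.43486045 0.38019485 0.1440814 ] [ 3.14035478e+00 -1.61656075e-03  1.27852248e+00]
scene pred green [182.1 152.5] orange [173.5 157.8]
g [([182, 151, 4, 2, 7], [183.3, 151.4])]
o [([161, 150, 6, 14, 36], [162.9, 157.1]), ([178, 152, 3, 13, 25], [178.8, 157.9]), ([163, 164, 3, 2, 4], [163.8, 164.2]), ([161, 167, 4, 2, 5], [162.2, 167.4])]
g []
o []
wrist pred green [248.5 267.3] orange [200.5 254.5]
g [([244, 237, 25, 14, 298], [255.7, 244.1]), ([260, 276, 4, 2, 6], [261.5, 276.7])]
o [([221, 214, 12, 37, 294], [226.9, 232.8]), ([222, 276, 18, 18, 182], [229.0, 284.1])]
green at z 0.17 [0.44202549 0.38642252 0.17      ]
green at z 0.179 [0.44295013 0.39046076 0.179     ]
green at z 0.185 [0.44356656 0.39315292 0.185     ]
tri (array([0.44306393, 0.39003732, 0.17818983]), np.float64(0.00041171920285394323))
expected [0.4363971  0.37984375 0.179     ]
[ 3.25263879 -1.25898874  7.10235365] 0.025554411737037555 [-0.45216085 -0.90885203 -0.04989827]
```

{"op": "step_arm", "data": {
  "rows": [
    [0.0008,-0.0002,-0.001,0,0.02],
    [0.0008,-0.0002,-0.002,0,0.02],
    [0.0008,-0.0002,-0.003,0,0.02],
    [0.0008,-0.0002,-0.003,0,0.02]
  ],
  "newtons": 25
}}

```text
t: 21.45
eef_pos: [0.4354, 0.3803, 0.1431]
ee_rot: [3.14, -0.003, 1.279]
force: [-5.6, -3.1, 23.4]
width: 0.0246
gripper_force: 24.6
```

{"op": "step_arm", "data": {
  "rows": [
    [0,0,0.002,0,0.02],
    [0,0,0.002,0,0.02],
    [-0.0005,0.0001,0.002,0,0.026],
    [-0.0015,0.0004,0.002,0,0.028],
    [-0.0025,0.0007,0.002,0,0.03],
    [-0.0035,0.001,0.002,0,0.032],
    [-0.0045,0.0013,0.002,0,0.034],
    [-0.0055,0.0016,0.002,0,0.036],
    [-0.0065,0.0019,0.002,0,0.038],
    [-0.0075,0.0022,0.002,0,0.04],
    [-0.008,0.0023,0.002,0,0.042],
    [-0.008,0.0023,0.002,0,0.044],
    [-0.008,0.0023,0.002,0,0.044]
  ],
  "newtons": 25
}}

```text
t: 22.75
eef_pos: [0.4265, 0.3816, 0.1416]
ee_rot: [-3.141, 0.001, 1.278]
force: [-0.4, 0.8, -0.0]
width: 0.0437
gripper_force: 0.0
```

```bash
python3 m.py 14|grep -v top; python3 -c "
from h import *;s=arm.get_state();print(s['force'],s['width'],s['moment'])"
```

```text
22.75 [0.42648234 0.3815955  0.14160234] [-3.14100173e+00  9.38392812e-04  1.27816085e+00]
scene pred green [182.1 152.5] orange [173.5 157.8]
g [([182, 150, 4, 3, 9], [183.3, 151.1])]
o [([161, 151, 4, 18, 38], [162.2, 160.9]), ([172, 154, 7, 11, 32], [175.5, 158.8])]
g []
o []
wrist pred green [266.4 268.1] orange [216.  255.3]
g [([262, 239, 24, 12, 258], [273.0, 244.7]), ([258, 276, 22, 3, 54], [269.9, 276.9])]
o [([207, 215, 35, 35, 977], [224.9, 233.2]), ([209, 276, 41, 19, 449], [227.6, 285.3]), ([230, 294, 9, 1, 9], [234.0, 294.0])]
green at z 0.17 [0.44197209 0.38628631 0.17      ]
green at z 0.179 [0.44237301 0.39053338 0.179     ]
green at z 0.185 [0.44264028 0.39336476 0.185     ]
tri (array([0.44289406, 0.39033822, 0.1789346 ]), np.float64(0.001093867985775454))
expected [0.4363971  0.37984375 0.179     ]
[ 0.14746484 -0.21326445  0.08121973] 0.04337701698259915 [-0.14622301  0.0598408   0.01050366]
```

{"op": "step_arm", "data": {
  "rows": [
    [0,0,0,0,0.05],
    [0,0,0,0,0.056],
    [0,0,0,0,0.064],
    [0,0,0,0,0.07],
    [0,0,0.02,0,0.07],
    [0,0,0.05,0,0.07],
    [0,0,0.09,0,0.07],
    [0.003,-0.03,0.13,0,0.07],
    [0.006,-0.07,0.15,0,0.07],
    [0.01,-0.1,0.15,0,0.07],
    [0.01,-0.13,0.15,0,0.07],
    [0.01,-0.13,0.15,0,0.07],
    [0.01,-0.13,0.15,0,0.07]
  ]
}}

```text
t: 24.2
eef_pos: [0.437, 0.2513, 0.2925]
ee_rot: [3.141, -0.001, 1.277]
force: [-0.6, 0.3, 0.1]
width: 0.07
gripper_force: 0.0
```

```bash
python3 m.py 15|grep -v top
```

```text
24.2 [0.43702207 0.25133704 0.29252422] [ 3.14120637e+00 -1.03229369e-03  1.27709096e+00]
scene pred green [182.1 152.5] orange [173.5 157.8]
g [([182, 150, 3, 3, 7], [183.0, 151.0])]
o [([164, 151, 3, 4, 6], [165.0, 152.7]), ([161, 153, 3, 10, 17], [161.9, 157.0]), ([172, 153, 7, 12, 41], [175.4, 158.1])]
g []
o []
wrist pred green [204.9  58.7] orange [181.6  62.6]
g [([201, 44, 13, 21, 224], [207.3, 53.9])]
o [([176, 43, 23, 28, 367], [187.9, 57.3]), ([177, 53, 1, 8, 8], [177.0, 56.5])]
green at z 0.17 [0.43912914 0.38575536 0.17      ]
green at z 0.179 [0.43973463 0.38356412 0.179     ]
green at z 0.185 [0.4401383 0.3821033 0.185    ]
tri (array([0.44014701, 0.3827848 , 0.18185615]), np.float64(0.0004663748888539372))
expected [0.4363971  0.37984375 0.179     ]
```

Run:
```python
from h import *
a=load("pics/s6.png")["color"];b=load("pics/scene15.png")["color"]
for n,(x0,y0,x1,y1) in dict(jar=(230,195,262,245),lid=(240,225,360,300),pot=(185,165,240,215),match=(165,220,195,240)).items():
    print(n,cv2.absdiff(a,b)[y0:y1,x0:x1].mean())
print(arm.job_done())
```

```text
jar 2.5889583333333333
lid 0.984037037037037
pot 2.7515151515151515
match 46.123333333333335
the job is handed in; nothing more can be done
None
```

The job is handed in. The lid lies on the griddle and was let go, and the thermometer is clipped on the pot's near rim. The first release left it tilted, so I squeezed it again and reseated it; my last measurement had it seated and upright to about 0.05 rad. The jar, pot and lid looked unchanged in the last picture. The matchbox area differed from the earlier picture, possibly because of the arm or its shadow, and I did not confirm that before handing in.

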